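# Square up the boxed games along the ledge

### The arm

A 6-joint arm with a two-finger parallel gripper is mounted at the origin on the work surface. World frame = base frame: x ahead of the robot, y to its left, z up, the work surface at z = 0. Lengths are in mm, angles in rad, forces in N, time in s.
With the tool pointing down it reaches from about 300 to 875 mm from the base axis. Payload 6.4 kg.
Tool frame: the origin (TCP) lies midway between the tips of the shut fingers; the grasp point (between the pads) lies 19 mm behind it; z points along the fingers, y is the line along which they close (so a half turn about z gives the same grasp; the last joint's range is limited). The gripper opens to 88 mm and grips with 3 to 60 N. Pads are 18 mm wide; open, the fingers measure 123 mm over their backs; the gripper's body (75 mm by 187 mm) begins 45 mm behind the grasp point.
Start: joints at [1, 0.181, 1.607, -0, 1.354, -0.206], TCP at [205.128, 537.181, 238.714] pointing down, gripper open.
Joint ranges: [-2.99, 2.99], [-0.89, 2.07], [0.3, 2.58], [-1.14, 4.28], [0, 2.63], [-3.12, 3.12]. Speed limits (rad/s): [2.57, 2.57, 3.01, 3.14, 3.14, 3.14].

### API

Orientations are given as a 3x3 rotation matrix whose columns are the frame's x, y, z axes.
In Python, from cell import readout, eyes, hand_in, spotter gives the robot as it stands.
- The arm moves only by the shell command python3 -m crank 'ROWS' [OPENING]. ROWS is JSON, a list of rows, each a list of 2 entries, a list of its own where there are three numbers: the shift along the world's x, y, z in cm, then the turn about the world's z in degrees. In form: [[[tx, ty, tz], spin], ...]. A call has 1 to 12 rows; each row is the pose to reach, as a shift and turn from the pose commanded when the call began; what a row does not reach only later rows make up. A row lasts 1/8 s, in which the tool goes at most 62.5 mm and 10.7 degrees, less where a joint would pass 70% of its speed; a pose out of reach is approached as far as the arm can. A call with a gripper value outside its range is refused whole. OPENING is the opening, from -1 (shut) to 1 (fully open), so that 0 is half open, set as the call begins (- or left out, the last holds). The fingers move at their own pace and stop on an object; the grip force is fixed at half the most. Time passes only in rows, so rows that repeat a pose let the fingers close. It gives the time, the measured TCP pose, the force and the opening at its end, in the units of the state.
- readout.get_obs(): the state, without advancing time (a new reading comes with each control period).
- eyes.read_camera(name): name is "side" or "top"; returns a dict with "pixels" (420x560x3 uint8, red, green, blue), "depth" (420x560 float32, mm along the optical axis (not along the pixel's ray), 0 where there is no reading), "fovy" (degrees; the focal length in pixels is half the picture's height over the tangent of half this angle, whatever the lens; pixels are square), "cx", "cy" (the principal point, pixels), "rvec" (rotation vector, rad) and "tvec" (3), from world to camera coordinates, as OpenCV has them. Camera axes: x right, y down, z forward; pixel columns grow to the right and rows downward; lengths in mm; the calibration is good to about 2 mm. A picture is of the moment at which its call begins.
- hand_in(): hands the job in, once; it reports no verdict.
Trained networks look in a picture, given as the dict that the camera call returned (one of the last four; its "shot" number tells which), for a name from the list of things; names that differ only in an ending like _2 or _b are one class to them, and where a whole thing is asked for, a point or a joint stands for the part that bears it (a point fixed in the world has none). Each returns a list of dicts, best first, with "conf" (0 to 1); they miss things now and then, are a little off and sometimes report something else, mostly with a low value. They report only what shows in the picture. A call takes as long as a camera call.
- spotter.spot_in(picture, target): "location" ([row, column] in pixels, amid what is visible of it).
The state is a dict: "time": time; "joint_pos": joint angles; "qvel": joint speeds; "joint_torque": joint torques, N m; "eef_pos": TCP position; "eef_rot": TCP orientation; "contact_force": force on the tool from outside, world axes, zero at the start; "torque": the same for the moment, N m; "gripper_width": finger opening in mm.
Only numpy, scipy, OpenCV 4.12 (cv2) and the standard library are available. Lean on these libraries where they do the work, as an engineer would, in place of code of your own. Each camera call takes 0.05 s, during which the arm holds its last target. There are 200 camera calls.

### The job

Tidy the games table: slide the three boxed card games, in any order, into one neat row in the corner of the wooden ledge, all with a short end flush against the long back rail, the first box snug against the short side rail and each next one snug against its neighbour. Push them flat along the table without lifting or tipping them, and leave the dice cup, the chip stand and the sand timer standing where they are.

Things in the scene. Friction and masses are not known exactly. Their poses are not given: they have to be found in the camera images.
- red_game: boxed card game, closed rigid box 130 (its x) x 98 (its y) x 36 (z) mm, about 0.24 kg, lying flat and sliding freely on the table; red lid with a white band and a yellow disc. Origin at the centre of its underside. Too wide to grip
- black_game: boxed card game, closed rigid box 130 (its x) x 98 (its y) x 36 (z) mm, about 0.24 kg, lying flat and sliding freely on the table; black lid with a picture of a white domino. Origin at the centre of its underside. Too wide to grip
- green_game: boxed card game, closed rigid box 130 (its x) x 98 (its y) x 36 (z) mm, about 0.24 kg, lying flat and sliding freely on the table; green lid with a yellow diamond. Origin at the centre of its underside. Too wide to grip
- ledge: L-shaped dark wooden ledge fixed on the orange table, rails 16 mm thick and 28 mm high. Origin at its inner corner at table height. The long back rail runs from the corner 540 mm along the ledge's -y, its inner face on the plane x = 0 (the far side); the short side rail runs 90 mm along -x, its inner face on the plane y = 0
- place1 (a point): point on the table where the centre of box number 1 of the row (counted from the side rail) belongs: ledge x = -65, y = -49 mm; axes parallel to the ledge's
- place2 (a point): point on the table where the centre of box number 2 of the row (counted from the side rail) belongs: ledge x = -65, y = -147 mm; axes parallel to the ledge's
- place3 (a point): point on the table where the centre of box number 3 of the row (counted from the side rail) belongs: ledge x = -65, y = -245 mm; axes parallel to the ledge's
- dice_cup: brown dice cup standing upside down, 68 mm diameter at the foot, 80 mm high, loose; origin at the centre of its foot. Bystander
- chip_stand: stack of poker chips on a round wooden stand with three brass rods, 66 mm diameter, 72 mm high, loose; origin at the centre of its foot. Bystander
- sand_timer: sand timer with round wooden ends, 60 mm diameter, 85 mm high, loose; origin at the centre of its foot. Bystander

How it is judged (in metres and radians):
At the end, for the whole second after the job is handed in: one box centre within 8 mm of each of the three places of the row, each box parallel to the ledge (short end to the back rail) within 0.06 rad, all lying flat on the table and at rest (((horizontal distance between red_game and place1 below 0.008 m and angle between the x axis of red_game and the x axis of ledge, either way round below 0.06 rad) or (horizontal distance between black_game and place1 below 0.008 m and angle between the x axis of black_game and the x axis of ledge, either way round below 0.06 rad) or (horizontal distance between green_game and place1 below 0.008 m and angle between the x axis of green_game and the x axis of ledge, either way round below 0.06 rad)) and ((horizontal distance between red_game and place2 below 0.008 m and angle between the x axis of red_game and the x axis of ledge, either way round below 0.06 rad) or (horizontal distance between black_game and place2 below 0.008 m and angle between the x axis of black_game and the x axis of ledge, either way round below 0.06 rad) or (horizontal distance between green_game and place2 below 0.008 m and angle between the x axis of green_game and the x axis of ledge, either way round below 0.06 rad)) and ((horizontal distance between red_game and place3 below 0.008 m and angle between the x axis of red_game and the x axis of ledge, either way round below 0.06 rad) or (horizontal distance between black_game and place3 below 0.008 m and angle between the x axis of black_game and the x axis of ledge, either way round below 0.06 rad) or (horizontal distance between green_game and place3 below 0.008 m and angle between the x axis of green_game and the x axis of ledge, either way round below 0.06 rad)) and linear speed of each of red_game, black_game, green_game below 0.01 m/s and angle between each of red_game, black_game, green_game's own z axis and vertical below 0.05 rad and height (world z) of each of red_game, black_game, green_game below 0.005 m); the robot touches nothing.
It fails at once if a game box is lifted or tipped (its underside centre rises 15 mm, or it tilts by 0.25 rad) (height (world z) of any of red_game, black_game, green_game above 0.015 m or angle between any of red_game, black_game, green_game's own z axis and vertical above 0.25 rad).
It fails at once if a bystander is shifted by more than 20 mm or tilted by 0.3 rad (distance of any of dice_cup, chip_stand, sand_timer from where it was at the start of the episode above 0.02 m or angle between any of dice_cup, chip_stand, sand_timer's own z axis and vertical above 0.3 rad).
It also fails if it takes over 72 s, if anything falls off the work surface, if the arm or the gripper's body presses on something with over 40 N, if the wrist force passes 120 N, or if a joint passes its speed limit or range.

## Working session

There is one attempt and no reset: what is moved stays moved. The work goes in short steps, Python scripts to look and compute and a shell command to move; the robot and the scene stay as the last step left them, time stands still between calls to the robot, and variables do not carry over. Pictures are saved under pics/ and viewed, on a budget of 10 in all, crops included, one or two more only if the job needs it, and the job is handed in when it is done.

```bash
mkdir -p pics; cat > h.py <<'E'
import numpy as np, cv2
from cell import readout, eyes, hand_in, spotter
def cam(n,save=None):
    p=eyes.read_camera(n)
    if save: cv2.imwrite('pics/'+save,cv2.cvtColor(p['pixels'],cv2.COLOR_RGB2BGR))
    return p
def world(p):
    d=p['depth'];h,w=d.shape;f=h/2/np.tan(np.radians(p['fovy'])/2)
    c,r=np.meshgrid(np.arange(w),np.arange(h))
    P=np.stack([(c-p['cx'])/f*d,(r-p['cy'])/f*d,d],-1)
    R=cv2.Rodrigues(np.array(p['rvec'],float))[0]
    return (P-np.array(p['tvec']).ravel())@R
E
python3 - <<'E'
from h import *
for n in('top','side'):
    p=cam(n,n+'0.png');W=world(p)
    print(n,p['fovy'],[k for k in p])
    for t in 'red_game black_game green_game ledge dice_cup chip_stand sand_timer'.split():
        for s in spotter.spot_in(p,t)[:2]:
            r,c=map(int,s['location']);print(t,round(s['conf'],2),r,c,W[r,c].round())
print(readout.get_obs())
E
```

```text
top 50.60517568341348 ['pixels', 'depth', 'fovy', 'cx', 'cy', 'rvec', 'tvec', 'shot']
red_game 0.68 258 159 [379. 270.  37.]
black_game 0.9 241 241 [422.  34.  34.]
green_game 0.83 226 363 [ 456. -320.   35.]
ledge 0.81 166 263 [642. -34.  29.]
dice_cup 0.91 260 306 [ 362. -149.   80.]
chip_stand 0.88 192 150 [568. 292.  58.]
sand_timer 0.73 202 430 [ 514. -500.   90.]
side 53.38311533221781 ['pixels', 'depth', 'fovy', 'cx', 'cy', 'rvec', 'tvec', 'shot']
red_game 0.97 138 166 [382. 253.  34.]
red_game 0.17 106 221 [560. 275.  54.]
black_game 0.79 187 218 [419.  21.  35.]
green_game 0.68 294 313 [ 447. -332.   38.]
green_game 0.68 136 165 [382. 259.  37.]
ledge 0.82 188 328 [ 646. -116.   28.]
dice_cup 0.8 249 239 [ 365. -184.   73.]
chip_stand 0.73 107 221 [559. 274.  51.]
sand_timer 0.68 346 404 [ 504. -511.   84.]
{'time': 0.8, 'joint_pos': array([ 9.99680849e-01,  1.80742194e-01,  1.60699417e+00,  1.29296759e-05,
        1.35378055e+00, -2.06322547e-01]), 'qvel': array([ 5.43711582e-04,  3.37219220e-04,  9.25916650e-05,  1.72610025e-03,
       -1.57649638e-03, -4.42242025e-05]), 'joint_torque': array([ 5.98373003e-05, -4.33791125e+01, -3.42163503e+01,  7.02067791e-02,
        3.07047134e-02, -1.67188580e-05]), 'eef_pos': array([205.14204085, 537.1906996 , 238.74981618]), 'eef_rot': array([[-9.34196661e-01,  3.56758457e-01,  3.03207066e-05],
       [ 3.56758459e-01,  9.34196659e-01,  7.05461053e-05],
       [-3.15758313e-06,  7.67211047e-05, -9.99999997e-01]]), 'contact_force': array([0.72332891, 1.04423902, 0.50160077]), 'torque': array([-0.01896967, -0.05602788, -0.00267185]), 'gripper_width': 88.0737913449859}
```

View pics/top0.png

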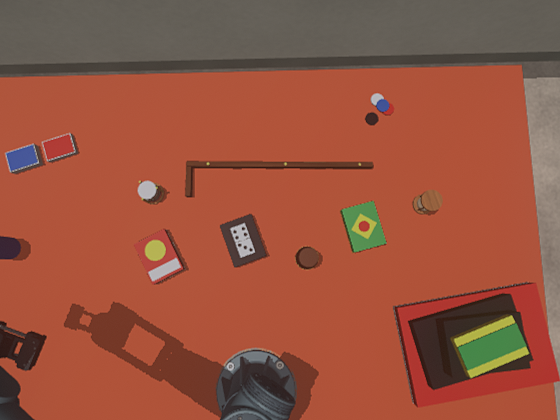

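View pics/side0.png

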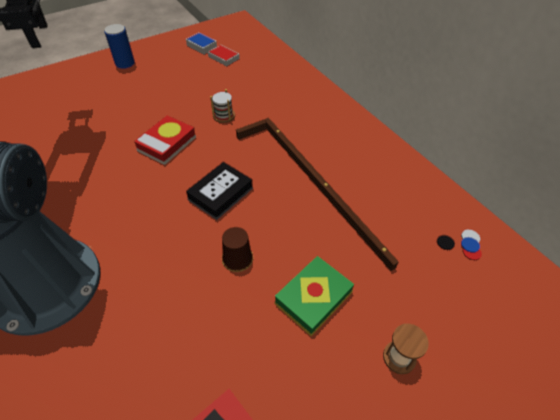

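The top view has world +x up and +y left. The ledge corner is at about (165,190), with red at (257,160), black at (240,243) and green at (226,363). The dice cup is at (258,308), the chip stand at (190,150) and the timer at (202,428). Next I'll get exact poses from depth.

```bash
cat >> h.py <<'E'
from scipy import ndimage
def blobs(n='top',p=None):
    p=p or cam(n);W=world(p);z=W[...,2]
    ok=(p['depth']>0)&(z>18)&(z<120)&(W[...,0]>290)&(W[...,0]<720)&(W[...,1]>-620)&(W[...,1]<400)
    L,k=ndimage.label(ok)
    out=[]
    for i in range(1,k+1):
        m=L==i
        if m.sum()<60: continue
        q=W[m];rgb=np.median(p['pixels'][m],0)
        (c,s,a)=cv2.minAreaRect(q[:,:2].astype(np.float32))
        if s[0]<s[1]: s=s[::-1];a+=90
        a=(a+90)%180-90   # long axis angle from world x
        out.append((c,s,a,q[:,2].max(),rgb,q))
    return out
def show(n='top'):
    for c,s,a,z,rgb,q in blobs(n):
        print(n,np.round(c,1),'size',np.round(s,1),'ang',round(a,1),'z',round(float(z)),rgb,'mean',q[:,:2].mean(0).round(1))
E
python3 - <<'E'
from h import *
show('top');show('side')
for b in blobs('top'):
    if b[1][0]>400:
        q=b[5]; lo=q[q[:,1]<-50]; 
        for y in range(-280,240,40):
            s=q[abs(q[:,1]-y)<20]; print(y,s[:,0].min().round(1),s[:,0].max().round(1))
        s=q[q[:,0]<610];print('side',s.min(0),s.max(0))
E
```

```text
top [604.2 -80. ] size [555.  103.8] ang 88.8 z 37 [99. 58. 41.] mean [640.  -48.1]
top [571.  295.7] size [58.7 56.5] ang -88.4 z 76 [182. 179. 183.] mean [569.7 295.3]
top [ 519.  -506.5] size [59.5 59.4] ang 83.4 z 92 [149.  97.  63.] mean [ 517.9 -504.8]
top [ 454.8 -322.1] size [129.9  99. ] ang 13.9 z 43 [ 86. 144.  80.] mean [ 454. -321.]
top [423.3  30. ] size [130.3  98.6] ang 18.9 z 45 [77. 59. 56.] mean [422.7  29.4]
top [382.8 272.5] size [129.9 100.1] ang 25.8 z 46 [179.  75.  66.] mean [382.6 270.8]
top [ 367.6 -154.3] size [56.8 56.4] ang -1.9 z 87 [108.  66.  50.] mean [ 367.6 -152.9]
side [572.1 299.8] size [58.5 58. ] ang -27.0 z 74 [97. 80. 67.] mean [568.  288.4]
side [383.9 270.9] size [133.7 103.2] ang 26.2 z 40 [178.  50.  38.] mean [381.  261.9]
side [647.5 -76.9] size [564.8 106.1] ang -82.1 z 32 [77. 44. 28.] mean [640.6 -89.7]
side [425.   27.7] size [132.1 101.4] ang 18.6 z 40 [26. 24. 25.] mean [421.2  20.9]
side [ 368.2 -159.7] size [57.3 56.5] ang -82.1 z 83 [49.5 24.  14. ] mean [ 365.5 -168.3]
side [ 456.5 -324.1] size [131.8  99.1] ang 13.8 z 41 [ 64. 142.  72.] mean [ 452.  -328.3]
side [ 520.6 -508.4] size [60.4 59.6] ang 3.7 z 89 [138.  90.  54.] mean [ 517.1 -510. ]
-280 631.9 649.5
-240 633.5 650.9
-200 635.4 652.2
-160 635.8 652.2
-120 637.4 653.1
-80 638.5 654.6
-40 639.6 655.3
0 641.3 656.4
40 642.2 657.8
80 643.5 659.2
120 645.0 659.9
160 620.9 661.3
200 558.0 661.7
side [558.0216525  180.36554711  18.03641345] [609.73578176 197.25943485  33.35892011]
```

Ledge frame from the fit: corner at about (646, 179.5), yaw about -1.5°. That puts place1 at (580,132), place2 at (577,34) and place3 (575,-64). The plan:

1. Push black straight in, leaving a little slack.
2. Push red in beside the side rail.
3. Push green to the back rail, then along it, so that it squeezes the row together.

I'll push with the two spread fingers as a bar.

```bash
python3 -m crank '[[[11.7,-51.5,0],19.4],[[11.7,-51.5,0],19.4],[[11.7,-51.5,0],19.4],[[11.7,-51.5,0],19.4],[[11.7,-51.5,0],19.4],[[11.7,-51.5,0],19.4],[[11.7,-51.5,0],19.4],[[11.7,-51.5,0],19.4],[[11.7,-51.5,0],19.4],[[11.7,-51.5,0],19.4],[[11.7,-51.5,0],19.4]]' 0
python3 -m crank '[[[0,0,-6],0],[[0,0,-12],0],[[0,0,-18],0],[[0,0,-22.4],0],[[0,0,-22.4],0]]'
```

```text
time: 2.33
eef_pos: [321.9, 22.8, 238.7]
eef_rot: [[-1.0, 0.026, -0.0], [0.026, 1.0, 0.0], [0.0, 0.0, -1.0]]
contact_force: [0.6, -0.2, 0.2]
gripper_width: 44.1
time: 2.95
eef_pos: [318.1, 24.6, 12.1]
eef_rot: [[-1.0, 0.024, -0.01], [0.024, 1.0, 0.003], [0.01, 0.003, -1.0]]
contact_force: [-0.1, -0.4, -0.3]
gripper_width: 44.2
```

```bash
python3 -m crank '[[[1.2,-0.2,0.2],0],[[2.2,-0.3,0.2],0],[[3.2,-0.4,0.2],0],[[4.2,-0.4,0.2],0],[[5.2,-0.4,0.2],0],[[6.2,-0.4,0.2],0],[[7.2,-0.4,0.2],0],[[8.2,-0.4,0.2],0],[[9.2,-0.4,0.2],0],[[10,-0.4,0.2],0],[[10,-0.4,0.2],0]]'
python3 - <<'E'
from h import *
show('side')
E
```

```text
time: 4.32
eef_pos: [423.1, 18.0, 16.9]
eef_rot: [[-1.0, 0.026, 0.001], [0.026, 1.0, -0.0], [-0.001, -0.0, -1.0]]
contact_force: [0.5, 1.0, 0.2]
gripper_width: 44.3
side [383.9 270.5] size [132.5 102.6] ang 26.3 z 40 [197.  57.  43.] mean [380.5 261.9]
side [647.5 -77.9] size [562.5 105.3] ang -82.3 z 32 [85. 50. 32.] mean [640.6 -91.5]
side [477.2  12.8] size [182.5 177.4] ang 88.4 z 120 [28. 26. 26.] mean [477.4 -11.7]
side [425.2 -26.2] size [29.7 12.6] ang -13.6 z 119 [23. 22. 23.] mean [425.8 -27.3]
side [ 368.3 -160.1] size [57.6 56.7] ang -81.6 z 83 [55. 26. 16.] mean [ 365.6 -168.3]
side [ 456.3 -323.8] size [131.5  99.3] ang 14.1 z 40 [ 72. 156.  80.] mean [ 452.  -328.3]
side [ 520.7 -508.8] size [60.6 58.9] ang 11.2 z 88 [153. 100.  61.] mean [ 517.1 -510.1]
```

```bash
sed -i "s/def blobs(n='top',p=None):/def blobs(n='top',p=None,zmax=50):/; s/(z<120)/(z<zmax)/" h.py
python3 -m crank '[[[1,0,0],0],[[2,0,0],0],[[3,0,0],0],[[4,0,0],0],[[5,0,0],0],[[6,0,0],0],[[6.8,0,0],0],[[6.8,0,0],0],[[4,0,0],0],[[4,0,0],0]]'
python3 - <<'E'
from h import *
show('side')
E
```

```text
time: 5.62
eef_pos: [460.3, 18.6, 16.2]
eef_rot: [[-1.0, 0.026, -0.002], [0.026, 1.0, 0.0], [0.002, 0.0, -1.0]]
contact_force: [0.4, 1.1, -0.2]
gripper_width: 44.2
side [383.7 271. ] size [133.3 103. ] ang 26.1 z 41 [197.  57.  43.] mean [381.3 262. ]
side [578.9 -81.7] size [556.9 159.6] ang 88.3 z 40 [80. 48. 31.] mean [610.2 -58.7]
side [ 363.5 -170.6] size [60.1 33.2] ang -26.4 z 50 [31. 14.  8.] mean [ 360.9 -178.1]
side [ 456.7 -323.8] size [131.8  98.5] ang 14.1 z 40 [ 72. 156.  80.] mean [ 451.8 -328.3]
side [ 510.2 -511.6] size [46.7 20.7] ang -72.7 z 49 [137. 121.  98.] mean [ 508.7 -512.6]
```

```bash
sed -i "s/zmax=50):/zmax=50,zmin=32):/; s/(z>18)/(z>zmin)/" h.py
python3 - <<'E'
from h import *
cam('side','s1.png')
show('side')
E
```

```text
side [384.7 270.8] size [132.6 102.4] ang 26.6 z 40 [197.  94.  55.] mean [382.6 268.1]
side [567.4   1.5] size [130.9 101.6] ang -1.3 z 39 [31. 28. 28.] mean [576.9  -4. ]
side [ 365.9 -174.7] size [58.8 26.3] ang -14.5 z 50 [31. 13.  7.] mean [ 362.6 -178.9]
side [ 456.5 -323.7] size [131.5  98.6] ang 13.8 z 40 [ 72. 157.  81.] mean [ 453.9 -326.3]
```

View pics/s1.png

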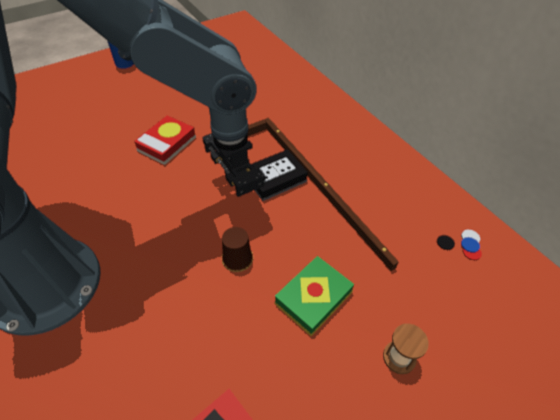

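Black is flat and parallel to the ledge (-1.3°), about 9 mm short of the rail. I'll finish that push, then go round to red's +y side.

```bash
python3 -m crank '[[[2,0,0],0],[[2.8,0,0],0],[[3.4,0,0],0],[[3.8,0,0],0],[[4.1,0,0],0],[[4.1,0,0],0]]'
python3 -m crank '[[[-4,0,0],0],[[-4,0,6],0],[[-4,0,12],0]]'
python3 -m crank '[[[-7,35.6,0],-90],[[-7,35.6,0],-90],[[-7,35.6,0],-90],[[-7,35.6,0],-90],[[-7,35.6,0],-90],[[-7,35.6,0],-90],[[-7,35.6,0],-90],[[-7,35.6,0],-90],[[-7,35.6,0],-90],[[-7,35.6,-6],-90],[[-7,35.6,-12],-90],[[-7,35.6,-12],-90]]' 1
```

```text
time: 6.52
eef_pos: [503.2, 18.2, 16.6]
eef_rot: [[-1.0, 0.026, 0.0], [0.026, 1.0, 0.0], [-0.0, 0.0, -1.0]]
contact_force: [0.4, -0.0, -1.0]
gripper_width: 44.3
time: 6.9
eef_pos: [462.0, 18.3, 137.6]
eef_rot: [[-1.0, 0.026, -0.002], [0.026, 1.0, 0.0], [0.002, 0.0, -1.0]]
contact_force: [1.5, -1.5, -0.6]
gripper_width: 44.3
time: 8.4
eef_pos: [388.8, 371.5, 11.9]
eef_rot: [[0.026, 1.0, -0.01], [1.0, -0.026, -0.006], [-0.006, -0.01, -1.0]]
contact_force: [0.1, -0.3, -0.1]
gripper_width: 88.3
```

```bash
python3 -m crank '[[[0,-1.4,0.2],0],[[0,-2.8,0.2],0],[[0,-4,0.2],0],[[0,-5.2,0.2],0],[[0,-6.4,0.2],0],[[0,-7.6,0.2],0],[[0,-8.8,0.2],0],[[0,-10,0.2],0],[[0,-11.2,0.2],0],[[0,-12.4,0.2],0],[[0,-13.2,0.2],0],[[0,-13.2,0.2],0]]' 
python3 -m crank '[[[0,-1,0],0],[[0,-2,0],0],[[0,-3,0],0],[[0,-3.6,0],0],[[0,-3.6,0],0],[[0,0,0],0],[[0,4,4],0],[[0,5,10],0],[[0,5,10],0]]' 
python3 - <<'E'
from h import *
cam('top','t2.png')
show('top');show('side')
E
```

```text
time: 9.9
eef_pos: [392.9, 241.4, 18.5]
eef_rot: [[0.027, 1.0, -0.001], [1.0, -0.027, -0.001], [-0.001, -0.001, -1.0]]
contact_force: [0.5, -0.3, 0.1]
gripper_width: 88.1
time: 11.02
eef_pos: [396.4, 294.7, 123.5]
eef_rot: [[0.024, 1.0, 0.009], [1.0, -0.024, 0.004], [0.004, 0.009, -1.0]]
contact_force: [0.4, -0.1, -0.9]
gripper_width: 87.7
top [579.2   3.6] size [132.6  96.6] ang -1.3 z 45 [78. 57. 54.] mean [576.4   3.1]
top [ 454.9 -321.9] size [130.   98.5] ang 13.8 z 45 [ 90. 151.  84.] mean [ 454.2 -321.8]
top [381.5 159.5] size [130.   98.2] ang 25.1 z 44 [157.  77.  56.] mean [380.7 159.4]
side [563.2 285.8] size [58.  26.4] ang -31.0 z 50 [80. 58. 40.] mean [564.  281.4]
side [382.5 157. ] size [132.6 101.4] ang 25.2 z 40 [137.   58.5  38. ] mean [380.4 154.9]
side [578.3   1. ] size [130.6 101.3] ang -1.3 z 39 [30. 26. 26.] mean [576.1  -1.2]
side [ 365.7 -174.5] size [59.3 28.2] ang -15.2 z 50 [29. 12.  6.] mean [ 361.6 -178.5]
side [ 456.6 -323.9] size [131.3  98.4] ang 13.8 z 41 [ 67. 147.  75.] mean [ 454.  -326.2]
```

View pics/t2.png

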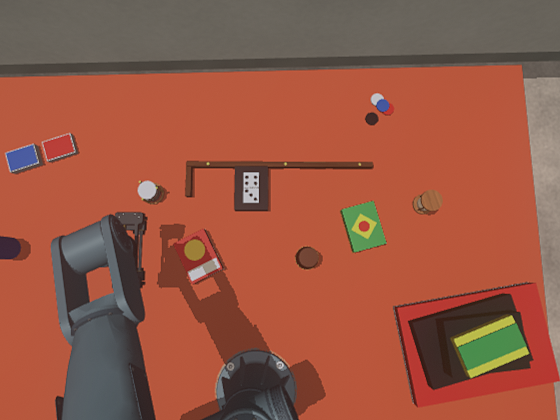

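Black is flush to the rail at (579,3), -1.3°. Red is at (381,160) but still at 25°, because its corner rode between the open fingers. I'll push red in +x with the narrower bar, catching its near corner with the +y finger, which is how black got squared up.

```bash
python3 -m crank '[[[-11.3,-14.9,0],90],[[-11.3,-14.9,0],90],[[-11.3,-14.9,0],90],[[-11.3,-14.9,0],90],[[-11.3,-14.9,0],90],[[-11.3,-14.9,0],90],[[-11.3,-14.9,0],90],[[-11.3,-14.9,0],90],[[-11.3,-14.9,0],90],[[-11.3,-14.9,-5],90],[[-11.3,-14.9,-10.7],90],[[-11.3,-14.9,-10.7],90]]' 0
```

```text
time: 12.68
eef_pos: [272.5, 142.2, 6.7]
eef_rot: [[-0.999, 0.027, -0.019], [0.027, 1.0, -0.002], [0.018, -0.002, -1.0]]
contact_force: [-0.7, 0.3, -0.1]
gripper_width: 44.2
```

```bash
python3 -m crank '[[[1.2,0.2,0.2],0],[[2.2,0.2,0.2],0],[[3.2,0.2,0.2],0],[[4.2,0.2,0.2],0],[[5.2,0.2,0.2],0],[[6.2,0.2,0.2],0],[[7.2,0.2,0.2],0],[[8.2,0.2,0.2],0],[[9.2,0.2,0.2],0],[[10.2,0.2,0.2],0],[[11,0.2,0.2],0],[[11,0.2,0.2],0]]'
python3 -m crank '[[[-3,0,0],0],[[-3,0,0],0]]'
python3 - <<'E'
from h import *
show('side');show('top')
E
```

```text
time: 14.18
eef_pos: [391.1, 145.1, 13.8]
eef_rot: [[-1.0, 0.026, 0.001], [0.026, 1.0, -0.0], [-0.001, 0.0, -1.0]]
contact_force: [0.3, -0.9, -0.6]
gripper_width: 44.4
time: 14.42
eef_pos: [357.9, 145.2, 13.2]
eef_rot: [[-1.0, 0.026, -0.002], [0.026, 1.0, -0.0], [0.002, -0.0, -1.0]]
contact_force: [0.0, -0.8, -0.2]
gripper_width: 44.3
side [563.9 285.5] size [57.4 27. ] ang -28.6 z 50 [81. 61. 42.] mean [563.2 281.6]
side [473.9 134.4] size [131.9 101.7] ang 5.8 z 40 [191.  90.  53.] mean [474.6 130.9]
side [578.1   1.2] size [131.2 101.1] ang -2.1 z 40 [32. 26. 27.] mean [576.3  -1.1]
side [ 365.6 -174.1] size [58.7 26.9] ang -16.5 z 50 [30. 12.  7.] mean [ 361.9 -178.3]
side [ 456.3 -323.8] size [131.2  98.3] ang 14.0 z 41 [ 70. 152.  78.] mean [ 453.9 -326.2]
top [576.9   3.7] size [131.4  96.7] ang -1.4 z 44 [76. 58. 54.] mean [576.2   3. ]
top [472.2 135.9] size [129.5  98.2] ang 5.8 z 45 [185.  82.  70.] mean [476.  134.2]
top [ 454.7 -322.3] size [129.6  99.1] ang 13.9 z 44 [ 90. 150.  84.] mean [ 454.3 -322.2]
```

Red is now at (472,135), 5.8°. Its +y front corner would hit the side rail end, so I'll nudge and square it from the +y side.

```bash
python3 -m crank '[[[0,0,6],0],[[0,0,12],-10],[[13,7.3,12],-90],[[13,7.3,12],-90],[[13,7.3,12],-90],[[13,7.3,12],-90],[[13,7.3,12],-90],[[13,7.3,12],-90],[[13,7.3,12],-90],[[13,7.3,12],-90],[[13,7.3,12],-90],[[13,7.3,12],-90]]'
python3 -m crank '[[[0,0,-6],0],[[0,0,-11.6],0],[[0,0,-11.6],0]]'
```

```text
time: 16.02
eef_pos: [490.6, 218.2, 133.8]
eef_rot: [[0.025, 1.0, 0.0], [1.0, -0.025, 0.0], [0.0, 0.0, -1.0]]
contact_force: [0.8, -1.1, 0.8]
gripper_width: 44.0
time: 16.4
eef_pos: [485.9, 217.2, 13.4]
eef_rot: [[0.025, 1.0, -0.01], [1.0, -0.025, -0.002], [-0.002, -0.01, -1.0]]
contact_force: [0.5, -0.3, -1.2]
gripper_width: 44.1
```

```bash
python3 -m crank '[[[0,-1,0.1],0],[[0,-1.8,0.1],0],[[0,-2.6,0.1],0],[[0,-3.3,0.1],0],[[0,-3.9,0.1],0],[[0,-4.2,0.1],0],[[0,-4.2,0.1],0],[[0,-1,0.1],0],[[0,-0.5,6],0],[[0,-0.5,12],0]]'
python3 - <<'E'
from h import *
show('side')
E
```

```text
time: 17.65
eef_pos: [488.8, 213.6, 137.6]
eef_rot: [[0.025, 1.0, -0.004], [1.0, -0.025, -0.001], [-0.001, -0.004, -1.0]]
contact_force: [1.6, -0.3, -0.3]
gripper_width: 43.9
side [564.4 286.1] size [57.3 26.6] ang -26.7 z 50 [81. 60. 41.] mean [564.  281.4]
side [467.7 115.6] size [131.4 102. ] ang -1.3 z 40 [135.  59.  37.] mean [465.9 113.1]
side [578.8   1. ] size [133.1 101.7] ang -0.4 z 39 [31. 26. 26.] mean [576.2  -0.9]
side [ 365.8 -174.7] size [58.8 26.5] ang -14.7 z 50 [29. 12.  6.] mean [ 362.6 -178.6]
side [ 456.4 -323.8] size [130.7  98.7] ang 14.0 z 41 [ 68. 149.  76.] mean [ 453.9 -326.3]
```

```bash
python3 -m crank '[[[-11.6,-9.6,0],90],[[-11.6,-9.6,0],90],[[-11.6,-9.6,0],90],[[-11.6,-9.6,0],90],[[-11.6,-9.6,0],90],[[-11.6,-9.6,0],90],[[-11.6,-9.6,0],90],[[-11.6,-9.6,0],90],[[-11.6,-9.6,0],90],[[-11.6,-9.6,-6],90],[[-11.6,-9.6,-12],90],[[-11.6,-9.6,-12],90]]'
python3 -m crank '[[[2,0,0.1],0],[[3.2,0,0.1],0],[[4.4,0,0.1],0],[[5.6,0,0.1],0],[[6.8,0,0.1],0],[[8,0,0.1],0],[[9.2,-0.1,0.1],0],[[10.2,-0.2,0.1],0],[[11.2,-0.2,0.1],0],[[12,-0.2,0.1],0],[[12,-0.2,0.1],0]]'
python3 - <<'E'
from h import *
show('side')
E
```

```text
time: 19.2
eef_pos: [368.3, 117.1, 13.2]
eef_rot: [[-1.0, 0.026, -0.014], [0.026, 1.0, -0.0], [0.014, -0.0, -1.0]]
contact_force: [0.1, 0.3, 0.6]
gripper_width: 44.1
time: 20.58
eef_pos: [495.0, 115.1, 18.8]
eef_rot: [[-1.0, 0.026, 0.001], [0.026, 1.0, -0.0], [-0.001, -0.0, -1.0]]
contact_force: [-0.2, -0.6, -0.8]
gripper_width: 44.1
side [571.4 113.8] size [129.8 101.6] ang -1.2 z 39 [192.  44.  40.] mean [594.8 106.1]
side [578.7   1.5] size [132.1 101.7] ang -1.3 z 40 [30. 26. 26.] mean [576.4  -0.9]
side [ 363.6 -170. ] size [59.8 31.6] ang -27.4 z 50 [30. 13.  7.] mean [ 361.6 -177.6]
side [ 456.3 -323.7] size [131.6  99. ] ang 14.0 z 41 [ 70. 153.  78.] mean [ 454.  -326.4]
```

```bash
python3 -m crank '[[[0.5,0,-0.2],0],[[0.9,0,-0.2],0],[[1.2,0,-0.2],0],[[1.2,0,-0.2],0],[[-3,0,0],0],[[-3,0,6],0],[[-3,0,12],0]]'
python3 -m crank '[[[-10.5,-43.7,0],0],[[-10.5,-43.7,0],0],[[-10.5,-43.7,0],0],[[-10.5,-43.7,0],0],[[-10.5,-43.7,0],0],[[-10.5,-43.7,0],0],[[-10.5,-43.7,0],0],[[-10.5,-43.7,0],0],[[-10.5,-43.7,0],0],[[-10.5,-43.7,0],0],[[-10.5,-43.7,-6],0],[[-10.5,-43.7,-12],0]]'
python3 - <<'E'
from h import *
show('top'); print(readout.get_obs()['eef_pos'],readout.get_obs()['joint_pos'])
E
```

```text
time: 21.5
eef_pos: [463.2, 115.2, 139.6]
eef_rot: [[-1.0, 0.026, -0.001], [0.026, 1.0, -0.0], [0.001, -0.0, -1.0]]
contact_force: [2.1, -0.9, -0.6]
gripper_width: 44.3
time: 23.0
eef_pos: [360.6, -321.0, 18.5]
eef_rot: [[-1.0, 0.024, 0.002], [0.024, 1.0, -0.003], [-0.002, -0.003, -1.0]]
contact_force: [0.6, -1.2, 0.4]
gripper_width: 43.8
top [582.3 115.4] size [132.6  98.1] ang -0.6 z 45 [190.  81.  69.] mean [580.1 114.8]
top [577.    3.7] size [130.9  96.6] ang -1.3 z 47 [78. 59. 56.] mean [576.7   3. ]
top [ 462.2 -320. ] size [114.1  98.3] ang 14.0 z 45 [ 89. 153.  85.] mean [ 468.7 -314.6]
[ 356.11144221 -315.0417364     9.43166958] [-9.74762784e-01  3.24339057e-01  1.97970263e+00  2.28461686e-04
  8.50626392e-01 -2.52148304e+00]
```

```bash
python3 -m crank '[[[0.6,-0.6,0.2],0],[[1.8,-0.6,0.2],0],[[2.8,-0.6,0.2],0],[[3.8,-0.6,0.2],0],[[4.8,-0.6,0.2],0],[[5.8,-0.6,0.2],0],[[6.8,-0.6,0.2],0],[[7.8,-0.6,0.2],0],[[8.8,-0.6,0.2],0],[[9.8,-0.6,0.2],0],[[10.6,-0.6,0.2],0],[[10.6,-0.6,0.2],0]]'
python3 -m crank '[[[0.8,0,0],0],[[1.4,0,0],0],[[2,0,0],0],[[2,0,0],0]]'
python3 - <<'E'
from h import *
show('side')
E
```

```text
time: 24.55
eef_pos: [466.0, -327.9, 20.8]
eef_rot: [[-1.0, 0.026, 0.001], [0.026, 1.0, -0.0], [-0.001, -0.0, -1.0]]
contact_force: [-0.3, -0.2, -0.1]
gripper_width: 44.3
time: 25.05
eef_pos: [485.8, -327.9, 20.8]
eef_rot: [[-1.0, 0.026, 0.001], [0.026, 1.0, -0.0], [-0.001, -0.0, -1.0]]
contact_force: [0.1, 0.3, 0.2]
gripper_width: 43.7
side [ 590.6 -339. ] size [97.8 72.4] ang 88.5 z 39 [ 68. 163.  84.] mean [ 595.3 -346.3]
side [ 365.4 -174.5] size [58.6 26.3] ang -16.5 z 50 [37. 16.  9.] mean [ 362.3 -178.7]
```

```bash
python3 -m crank '[[[0.4,0,0],0],[[0.7,0,0],0],[[0.7,0,0],0],[[-2.5,0,0],0],[[-3,0,5],0],[[-3,0,11],0],[[-3,0,11],0]]'
python3 -m crank '[[[10.2,-8.8,0],-90],[[10.2,-8.8,0],-90],[[10.2,-8.8,0],-90],[[10.2,-8.8,0],-90],[[10.2,-8.8,0],-90],[[10.2,-8.8,0],-90],[[10.2,-8.8,0],-90],[[10.2,-8.8,0],-90],[[10.2,-8.8,0],-90],[[10.2,-8.8,0],-90]]' 0.5
python3 - <<'E'
from h import *
show('top');show('side'); print(readout.get_obs()['eef_pos'])
E
```

```text
time: 25.98
eef_pos: [457.9, -330.8, 136.5]
eef_rot: [[-1.0, 0.026, 0.008], [0.026, 1.0, -0.008], [-0.008, -0.008, -1.0]]
contact_force: [-0.0, 0.7, -0.5]
gripper_width: 43.7
time: 27.22
eef_pos: [556.8, -415.4, 129.3]
eef_rot: [[0.025, 1.0, -0.001], [1.0, -0.025, 0.001], [0.001, -0.001, -1.0]]
contact_force: [0.1, 0.2, 0.4]
gripper_width: 66.2
top [584.9 115.3] size [138.9  97.7] ang -0.5 z 46 [193.  82.  70.] mean [580.4 115. ]
top [577.9   3.5] size [129.5  96.9] ang -1.6 z 44 [78. 60. 57.] mean [576.9   2.7]
top [ 567.1 -335.8] size [131.8  97.7] ang -2.3 z 44 [ 86. 152.  85.] mean [ 581.1 -325.4]
side [563.7 285.2] size [57.  28.1] ang -29.9 z 50 [104.  76.  54.] mean [564.2 281.3]
side [581.4 113.2] size [131.9 101. ] ang -1.1 z 40 [229. 110.  69.] mean [579.7 111.3]
side [578.    1.3] size [131.3 100.7] ang -1.8 z 40 [38.5 34.  34. ] mean [576.1  -0.9]
side [ 618.6 -298.7] size [32.1 17.4] ang 3.7 z 38 [ 71. 164.  86.] mean [ 621.2 -297. ]
side [ 365.7 -174.5] size [58.8 26.8] ang -15.3 z 50 [39. 18. 11.] mean [ 362.5 -178.9]
side [ 537.6 -337.2] size [99.7 71.8] ang 87.6 z 40 [ 78. 179.  95.] mean [ 528.4 -337. ]
[ 556.93936447 -415.49806038  129.8148644 ]
```

```bash
python3 -m crank '[[[0,0,-6],0],[[0,0,-11.2],0],[[0,0,-11.2],0],[[0,0.8,-11.2],0],[[0,1.6,-11.2],0],[[0,2.6,-11.2],0],[[0.1,3.6,-11.2],0],[[0.1,4.6,-11.2],0],[[0.1,5.6,-11.2],0],[[0.2,6.6,-11.2],0],[[0.2,7.6,-11.2],0],[[0.2,7.6,-11.2],0]]'
python3 - <<'E'
from h import *
p=cam('side','s3.png');show('side'); print(readout.get_obs()['eef_pos'])
E
```

```text
time: 28.82
eef_pos: [558.9, -338.2, 18.2]
eef_rot: [[0.025, 1.0, -0.001], [1.0, -0.025, 0.002], [0.002, -0.001, -1.0]]
contact_force: [-0.2, -0.1, -0.2]
gripper_width: 66.0
side [562.3 285. ] size [57.  25.9] ang -32.8 z 50 [97.  72.5 52. ] mean [562.7 281.8]
side [569.2 113.2] size [106.4 101.5] ang -1.1 z 40 [224. 159.  84.] mean [564.4 112.6]
side [563.8   1.8] size [104.6 101.1] ang -0.4 z 40 [36. 32. 33.] mean [557.2  -2.2]
side [ 564.6 -251.8] size [121.4  44.8] ang -0.7 z 40 [ 73. 170.  88.] mean [ 550.1 -247.7]
side [ 366.  -173.8] size [58.8 26.6] ang -15.4 z 50 [38. 17. 10.] mean [ 362.3 -178.5]
[ 558.81738154 -339.03606383   18.16624091]
```

View pics/s3.png

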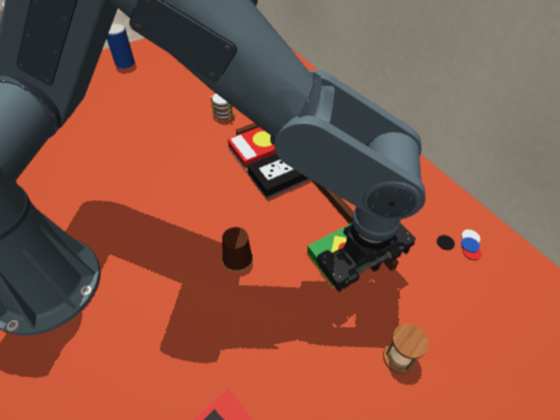

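The picture shows green sliding along the rail ahead of the fingers near (240,340), with red (145,255) and black (175,280) undisturbed and the bystanders standing. I'll keep pushing.

```bash
python3 -m crank '[[[0,1.2,0],0],[[0,2.4,0],0],[[0.1,3.6,0],0],[[0.1,4.8,0],0],[[0.1,6,0],0],[[0.2,7.2,0],0],[[0.2,8.4,0],0],[[0.2,9.6,0],0],[[0.3,10.8,0],0],[[0.3,12,0],0],[[0.3,13.2,0],0],[[0.3,13.2,0],0]]'
python3 -m crank '[[[0,0.8,0],0],[[0,1.6,0],0],[[0.1,2.4,0],0],[[0.1,3.2,0],0],[[0.1,4,0],0],[[0.1,4.8,0],0],[[0.1,5.6,0],0],[[0.2,6.4,0],0],[[0.2,7,0],0],[[0.2,7.0,0],0]]'
python3 - <<'E'
from h import *
show('side'); show('top')
E
```

```text
time: 30.42
eef_pos: [562.0, -206.5, 18.6]
eef_rot: [[0.025, 1.0, -0.001], [1.0, -0.025, 0.001], [0.001, -0.001, -1.0]]
contact_force: [0.2, -0.4, 0.7]
gripper_width: 66.5
time: 31.68
eef_pos: [564.0, -136.9, 18.6]
eef_rot: [[0.026, 1.0, -0.0], [1.0, -0.026, 0.001], [0.001, -0.0, -1.0]]
contact_force: [0.0, -1.3, -0.2]
gripper_width: 66.1
side [564. 286.] size [57.2 25.7] ang -29.9 z 49 [90.5 66.  45. ] mean [563.3 282.1]
side [579.6  62.1] size [213.7 132.1] ang 87.8 z 40 [201.  72.  53.] mean [573.1  68.1]
side [ 590.1 -108.9] size [61.7 10.3] ang -1.5 z 39 [ 60. 144.  71.] mean [ 589.1 -108.8]
side [ 588.8 -129.8] size [57.  22.7] ang -26.9 z 49 [20.5 26.  20. ] mean [ 593.4 -136.8]
side [ 365.7 -174.1] size [58.7 26. ] ang -15.8 z 50 [33. 15.  8.] mean [ 361.7 -178.3]
top [580.7  57.1] size [223.9 135.8] ang 87.3 z 45 [191.  76.  68.] mean [582.4  70.2]
top [573.8 -91.5] size [40.7 38.9] ang 63.8 z 43 [189.  148.5  80. ] mean [572.9 -87.6]
```

```bash
python3 -m crank '[[[0,0.4,0],0],[[0,0.8,0],0],[[0,1.1,0],0],[[0,1.3,0],0],[[0,1.3,0],0]]'
python3 -m crank '[[[0,0.2,0],0],[[0,0.2,0],0]]'
python3 -m crank '[[[0,0.2,0],0],[[0,0.2,0],0]]'
```

```text
time: 32.4
eef_pos: [564.1, -124.4, 18.7]
eef_rot: [[0.026, 1.0, -0.0], [1.0, -0.026, 0.001], [0.001, -0.0, -1.0]]
contact_force: [-0.9, -0.1, -0.6]
gripper_width: 66.4
time: 32.65
eef_pos: [564.2, -123.5, 18.8]
eef_rot: [[0.026, 1.0, 0.0], [1.0, -0.026, -0.001], [-0.001, 0.0, -1.0]]
contact_force: [-1.2, -5.3, -0.7]
gripper_width: 66.4
time: 32.9
eef_pos: [564.1, -123.4, 19.0]
eef_rot: [[0.026, 1.0, 0.0], [1.0, -0.026, -0.004], [-0.004, 0.0, -1.0]]
contact_force: [-2.3, -12.3, -2.2]
gripper_width: 66.3
```

The row has come up solid against the side rail: 12 N with no further motion. I'll back off and measure from clear of the scene.

```bash
python3 -m crank '[[[0,-1,0],0],[[0,-3,0],0],[[0,-3,6],0],[[0,-3,12],0],[[-12,-9,18],0],[[-18,-15,18],0],[[-22,-20,18],0],[[-22,-20,18],0]]'
python3 - <<'E'
from h import *
import numpy as np
P=[(579.7,132.2),(577.1,34.2),(574.6,-63.7)]
for n in('top','side'):
    p=cam(n,n+'4.png');W=world(p);z=W[...,2];hsv=cv2.cvtColor(p['pixels'],cv2.COLOR_RGB2HSV)
    ok=(p['depth']>0)&(z>31)&(z<46)&(W[...,0]>495)&(W[...,0]<660)&(W[...,1]<200)&(W[...,1]>-140)
    q=W[ok][:,:2]; c,s,a=cv2.minAreaRect(q.astype(np.float32));print(n,'row',np.round(c,1),np.round(s,1),round(a,1))
    for k,(x,y) in enumerate(P):
        m=abs(q[:,1]-y-.026*0)<35; u=q[m]
        lo=[u[abs(u[:,1]-y-d)<8][:,0].min() for d in(-27,0,27)];hi=[u[abs(u[:,1]-y-d)<8][:,0].max() for d in(-27,0,27)]
        print(k+1,np.round(lo,1),np.round(hi,1))
    r=W[(p['depth']>0)&(z>20)&(z<31)&(W[...,0]>600)&(W[...,1]<-125)&(W[...,1]>-350)]
    for y in(-300,-200,-150): t=r[abs(r[:,1]-y)<8];print('rail',y,t[:,0].min().round(1),t[:,0].max().round(1))
E
```

```text
time: 33.9
eef_pos: [370.5, -297.2, 194.7]
eef_rot: [[0.026, 1.0, 0.001], [1.0, -0.026, -0.001], [-0.001, 0.001, -1.0]]
contact_force: [-0.2, -1.0, 0.3]
gripper_width: 66.2
top row [583.4  31.1] [328.  144.6] 88.4
1 [516.5 516.9 517.7] [657.4 658.1 655.5]
2 [513.4 513.9 514.6] [655.1 652.7 656.4]
3 [508.  509.2 509.5] [649.  653.  644.8]
rail -300 632.7 649.0
rail -200 635.2 651.0
rail -150 636.5 652.8
side row [617.7 -65.2] [ 54.1 132.1] 1.2Traceback (most recent call last):
  File "<stdin>", line 10, in <module>
    return umr_minimum(a, axis, None, out, keepdims, initial, where)
ValueError: zero-size array to reduction operation minimum which has no identity
```

```bash
python3 -c "
import cv2
a=cv2.imread('pics/top4.png')[140:240,140:340];b=cv2.imread('pics/side4.png')[90:290,180:420]
cv2.imwrite('pics/c4.png',cv2.vconcat([cv2.resize(a,(600,300),interpolation=2),cv2.resize(b,(600,300))]))"
```

```text
(no output)
```

View pics/c4.png

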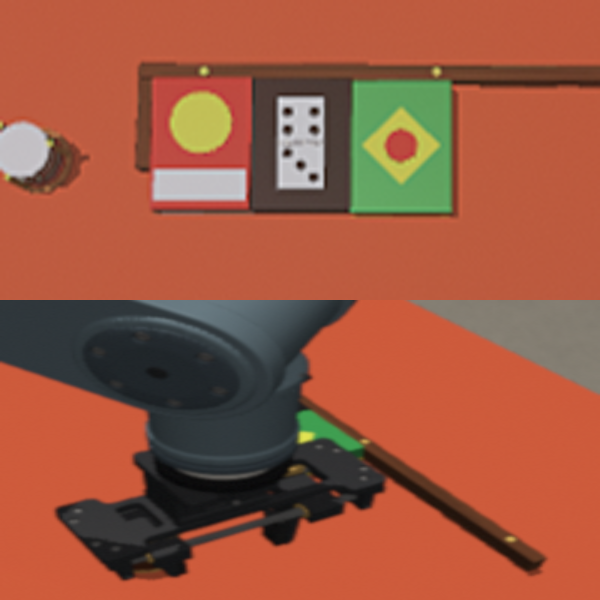

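```bash
python3 - <<'E'
from h import *
p=cam('top');W=world(p);z=W[...,2]
ok=(z>31)&(z<46)&(abs(W[...,0]-560)<30)&(W[...,1]>-140)&(W[...,1]<200)&(p['depth']>0)
print('row y',W[ok][:,1].min(),W[ok][:,1].max(),'expected about',-113,181)
for c,s,a,zz,rgb,q in blobs('top',p,zmax=100,zmin=50): print(np.round(c),np.round(s))
o=readout.get_obs();print(o['time'],o['contact_force'])
hand_in()
E
```

```text
row y -112.22105915119809 196.86014664881372 expected about -113 181
[573. 301.] [59. 55.]
[ 518. -507.] [60. 59.]
[ 369. -155.] [55. 53.]
34.05 [ 0.02758259  0.90276918 -0.34199597]
the job is handed in; nothing more can be done
```

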